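Start the second nut of a terrine mould's lid

ROBOT

A 6-joint arm with a two-finger parallel gripper is mounted at the origin on a cart in front of the work surface, level with it; the furniture and walls round the work are solid. World frame = base frame: x ahead of the robot, y to its left, z up, the work surface at z = 0. Lengths are in mm, angles in rad, forces in N, time in s.
With the tool pointing down it reaches from about 300 to 950 mm from the base axis. Payload 3.1 kg.
Tool frame: the origin (TCP) lies midway between the tips of the shut fingers; the grasp point (between the pads) lies 19 mm behind it; z points along the fingers, y is the line along which they close (so a half turn about z gives the same grasp; the last joint's range is limited). The gripper opens to 85 mm and grips with 20 to 120 N. Pads are 22 mm wide; open, the fingers measure 114 mm over their backs; the gripper's body (76 mm by 85 mm) begins 54 mm behind the grasp point. The pads swing forward as they close: fully open they stand 13 mm farther back than shut.
Start: joints at [-1.31, 0.308, 1.634, -0, 1.2, -0.07], TCP at [202.973, -591.129, 231.272] pointing down, gripper open.
Joint ranges: [-3.06, 3.06], [-0.79, 1.96], [0.05, 2.63], [-1.19, 4.34], [0.05, 2.64], [-2.94, 2.94]. Speed limits (rad/s): [2.79, 2.79, 3.14, 3.14, 3.14, 3.14].

INTERFACE

Orientations are given as a 3x3 rotation matrix whose columns are the frame's x, y, z axes.
In Python, from station import arm, eyes, boxes_of, trace, tip_of gives the robot as it stands.
- The arm moves only by the tool apply_moves, never from a script. Its argument "plan" is a list of rows, each an object with "translation": the shift along the tool's x, y, z as a fraction of full scale, a list of three; "rotation": the turn, a rotation vector about the tool's x, y, z as a fraction of full scale, a list of three. In form: [{"translation": [tx, ty, tz], "rotation": [rx, ry, rz]}, ...]. A call has exactly 10 rows; each row is the pose to reach, as a shift and turn from the pose commanded when the call began, along the tool's axes at that moment, turning the shorter way round; what a row does not reach only later rows make up. Full scale, the value 1, is 0.75 m for a shift and 180 degrees for a turn. A row lasts 1/12 s, in which the tool goes at most 41.7 mm and 7.16 degrees, less where a joint would pass 70% of its speed; a pose out of reach is approached as far as the arm can. A call with a number of a shift or a turn outside -1 to 1 is refused whole. A call with a gripper value outside its range is refused whole. "grip" is the opening in per cent of the stroke, from 0 (shut) to 100 (fully open), set as the call begins (left out, the last holds). The fingers move at their own pace and stop on an object; "force" is the grip in N (left out, the last holds). Time passes only in rows, so rows that repeat a pose let the fingers close, or fill a call up. It gives the time, the measured TCP pose, the force, the opening and the grip force at its end, in the units of the state.
- arm.sense(): the state, without advancing time (a new reading comes with each control period).
- eyes.capture(name): name is "side" or "top"; returns the picture (420x560x3 uint8, red, green, blue); there is no depth.
- eyes.get_calibration(name): a dict with "intrinsics" (3x3 intrinsics, pixels), "origin" and "orientation" of the camera in the world. Camera axes: x right, y up, looking along -z (the intrinsics and any distortion apply to the point x, -y, -z); pixel columns grow to the right and rows downward; lengths in mm; the calibration is good to about 2 mm. A picture is of the moment at which its call begins. get_calibration takes no time and is no camera call.
- arm.sign_off(): hands the job in; it is judged then, once.
Trained networks look in the newest picture that a camera, given by its name, has taken for a name from the list of things; names that differ only in an ending like _2 or _b are one class to them, and where a whole thing is asked for, a point or a joint stands for the part that bears it (a point fixed in the world has none). Each returns a list of dicts, best first, with "confidence" (0 to 1); they miss things now and then, are a little off and sometimes report something else, mostly with a low value. They report only what shows in the picture. A call takes as long as a camera call.
- boxes_of(target, camera): "box" ([left, top, width, height] in pixels, round what is visible of it).
- trace(target, camera): "region" (420x560 bool, what is visible of it) and "box" ([left, top, width, height] in pixels, round what is visible of it).
- tip_of(target, camera): "position" ([column, row] in pixels: a listed point, or the origin of a listed thing).
The state is a dict: "time": time; "joints": joint angles; "joint_velocities": joint speeds; "joint_torque": joint torques, N m; "tcp_pos": TCP position; "eef_rot": TCP orientation; "contact_force": force on the tool from outside, world axes, zero at the start; "wrist_torque": the same for the moment, N m; "gripper_width": finger opening in mm; "gripper_force": force on a finger pad.
Only numpy, scipy, OpenCV 4.12 (cv2) and the standard library are available. Lean on these libraries where they do the work, as an engineer would, in place of code of your own. Each camera call takes 0.05 s, during which the arm holds its last target. There are 200 camera calls.

TASK

The wooden lid of the terrine mould is nutted down at one end only: pick up the loose white flange nut and set it squarely, flange down, on the bare threaded stud. So as not to cross the thread, first turn it backwards (anticlockwise from above) under light pressure until it has ridden up and you feel it drop in, then screw it on clockwise until the lid is down level and the nut just snug. Never force the thread, let go at the end, and leave the mug, salt shaker and glass standing where they are.

Things in the scene. Friction and masses are not known exactly. Their poses are not given: they have to be found in the camera images.
- nut: loose white plastic hexagon flange nut, 36 mm high, about 80 g, standing flange down on the worktop. Flange 56 mm across, 5 mm thick. Hexagon 40 mm across flats, 46 over corners, from 5 mm above the underside to the top: grip there, fingertips 6 mm or more above the underside. Origin: centre of the underside; z up the bore; x points through the middle of a flat (flats every 60 degrees).
- nut_bore (a point): inside of the nut, on its axis 5 mm above the underside, axes as nut: the bore is open right through, 31 mm wide, with three equal inner thread lugs 120 degrees apart, 40 degrees long and 2.2 mm thick, that leave 22 mm between them; this point is level with the lowest ends of the lugs
- mould: fixed terrine mould: steel base 92 x 206 mm, steel box in the middle, beech lid 88 x 202 x 14 mm on top, two white plastic threaded studs standing up through the lid, 75 mm either side of the centre along y. Origin: centre of the foot on the worktop, z up. The stud at +y already has its nut on (top 122 mm above the worktop); the stud at -y is bare.
- bare_stud (a point): on the axis of the bare, fixed stud, where its thread starts, 106 mm above the worktop; axes as mould. Above this a plain nose, 20 mm across for 2 mm, then tapering to 12 mm at its tip 8 mm up. Below, the thread: 29 mm over the crests, core 20 mm, ridges 2.4 mm thick, 6 mm apart. Right-hand, three starts: one full clockwise turn lowers the nut 18 mm.
- nut_dropped (a point): on the bare stud's axis, 11 mm below bare_stud. A nut set on the stud rests with its underside 5 to 11 mm below bare_stud, as the thread starts happen to meet: how they stand round the stud differs each time and is not told. Turned anticlockwise under light pressure it rides up to 5 or 6 mm below, then drops 5 to 6 mm to this point; this comes once in every 120 degrees.
- nut_home (a point): on the bare stud's axis, 20 mm below bare_stud: here lies the underside of the nut when the lid is level, 180 to 210 degrees clockwise from nut_dropped (the thread has 1.4 mm of up-and-down play, taken up when the lid pushes back). The nut first meets the lid with its underside about 3.5 mm above this point.
- lid (a joint): how far the lid is pulled down, rad: it pivots at the end held by the other nut. 0 = its free end stands 3.5 mm high on the springy seal; grows as it goes down (0.001 rad is 0.15 mm at the bare stud); 0.023 = level; at 0.036 the seal is squeezed solid. The seal pushes back with 1 N at first, 10 N when level, 15 N at 0.036; turning the nut then takes 0.2 to 0.4 N m.
- mug: bystander: white mug, 78 mm across, 97 mm high, origin at its foot
- salt: bystander: salt shaker, 44 mm across, 90 mm high, origin at its foot
- glass_tumbler: bystander: clear glass tumbler, 81 mm across, 93 mm high, origin at its foot

How it is judged:
By the outcome, as a careful person would: the job done as asked, in the order asked, and still so for the second after the job is handed in, with the robot touching nothing.
It also fails if it takes over 64 s, if anything falls off the work surface, if the arm or the gripper's body presses on something with over 40 N, if the wrist force passes 120 N, or if a joint passes its speed limit or range.

## Working session

There is one attempt and no reset: what is moved stays moved. The work goes in short steps, Python scripts to look and compute and a tool call to move; the robot and the scene stay as the last step left them, time stands still between calls to the robot, and variables do not carry over. Pictures are saved under pics/ and viewed, at most 10 in all, crops included, and the job is handed in when it is done.

Besides the shell and the picture viewer there is one more tool, called after ">>>" by a JSON object that holds its "method" and its "body". apply_moves: Moves the arm, as the interface text tells. Its arguments: {"type":"object","properties":{"plan":{"type":"array"},"grip":{"type":"number"},"force":{"type":"number"}},"required":["plan"]}

```bash
ls; mkdir -p pics; cat > h.py <<'E'
import numpy as np,cv2
from station import arm,eyes,boxes_of,trace,tip_of
def ray(cam,px):
    c=eyes.get_calibration(cam);K=np.array(c["intrinsics"]);R=np.array(c["orientation"]);o=np.array(c["origin"],float).ravel()
    d=c.get("distortion");p=np.array([[px]],float)
    u=cv2.undistortPoints(p,K,np.array(d,float) if d is not None else None)[0,0]
    return o,R@np.array([u[0],-u[1],-1.])
def atz(cam,px,z):
    o,d=ray(cam,px);return o+d*(z-o[2])/d[2]
def tri(rs):
    A=np.zeros((3,3));b=np.zeros(3)
    for o,d in rs:
        d=d/np.linalg.norm(d);P=np.eye(3)-np.outer(d,d);A+=P;b+=P@o
    x=np.linalg.solve(A,b);return x,[np.linalg.norm(np.cross(x-o,d/np.linalg.norm(d))) for o,d in rs]
E
python3 - <<'E'
from h import *
np.set_printoptions(precision=3,suppress=True)
for c in("top","side"):
    im=eyes.capture(c);cv2.imwrite(f"pics/{c}0.png",im[:,:,::-1]);cal=eyes.get_calibration(c);print(c,cal)
R={}
for t in("nut","bare_stud","mould","mug","salt","glass_tumbler"):
    r=[]
    for c in("top","side"):
        k=tip_of(t,c)
        for q in k[:2]:print(t,c,q)
        if k:r.append(ray(c,k[0]["position"]))
    if len(r)==2:print(t,tri(r))
s=arm.sense();print(s)
E
```

```text
pics
top {'intrinsics': array([[457.402,   0.   , 280.92 ],
       [  0.   , 457.402, 210.09 ],
       [  0.   ,   0.   ,   1.   ]]), 'origin': array([ 359.51 ,   12.566, 1262.176]), 'orientation': array([[ 0.13 ,  0.97 , -0.204],
       [-0.991,  0.128, -0.021],
       [ 0.006,  0.205,  0.979]])}
side {'intrinsics': array([[492.329,   0.   , 281.826],
       [  0.   , 492.329, 202.387],
       [  0.   ,   0.   ,   1.   ]]), 'origin': array([  100.035, -1134.91 ,   610.162]), 'orientation': array([[ 0.914,  0.16 , -0.373],
       [-0.405,  0.362, -0.839],
       [ 0.001,  0.918,  0.396]])}
nut top {'position': [367.8, 270.9], 'confidence': 0.6}
nut side {'position': [272.7, 276.4], 'confidence': 0.71}
nut (array([ 484.51 , -219.515,   -6.541]), [np.float64(1.2843026773023345), np.float64(1.2843026773023214)])
bare_stud top {'position': [303.5, 203.9], 'confidence': 0.58}
bare_stud side {'position': [292.5, 191.4], 'confidence': 0.58}
bare_stud (array([625.294, -18.635, 110.613]), [np.float64(1.665431061919719), np.float64(1.6654310619197605)])
mould top {'position': [278.6, 224.4], '
[... 634 characters left out ...]
2.6], 'confidence': 0.7}
glass_tumbler (array([ 567.   , -271.359,   26.319]), [np.float64(110.17345543600815), np.float64(110.17345543600813)])
{'time': 0.7, 'joints': array([-1.31 ,  0.308,  1.634,  0.   ,  1.2  , -0.07 ]), 'joint_velocities': array([-0.   ,  0.001, -0.   , -0.002, -0.001,  0.001]), 'joint_torque': array([ -0.002, -41.513, -27.701,  -0.   ,   0.001,  -0.   ]), 'tcp_pos': array([ 202.981, -591.148,  231.311]), 'eef_rot': array([[ 0.946,  0.325,  0.   ],
       [ 0.325, -0.946, -0.   ],
       [ 0.   ,  0.   , -1.   ]]), 'contact_force': array([ 0.196,  0.533, -0.017]), 'wrist_torque': array([ 0.029, -0.004,  0.013]), 'gripper_force': 0.0, 'gripper_width': 85.29144009360076}
```

```bash
python3 - <<'E'
import cv2
a=cv2.imread("pics/top0.png")[100:340,130:450];b=cv2.imread("pics/side0.png")
cv2.imwrite("pics/top0c.png",cv2.resize(a,None,fx=2.5,fy=2.5,interpolation=cv2.INTER_CUBIC))
cv2.imwrite("pics/side0c.png",cv2.resize(b[120:360,180:500],None,fx=2.5,fy=2.5,interpolation=cv2.INTER_CUBIC))
E
```

```text
(no output)
```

View pics/top0c.png

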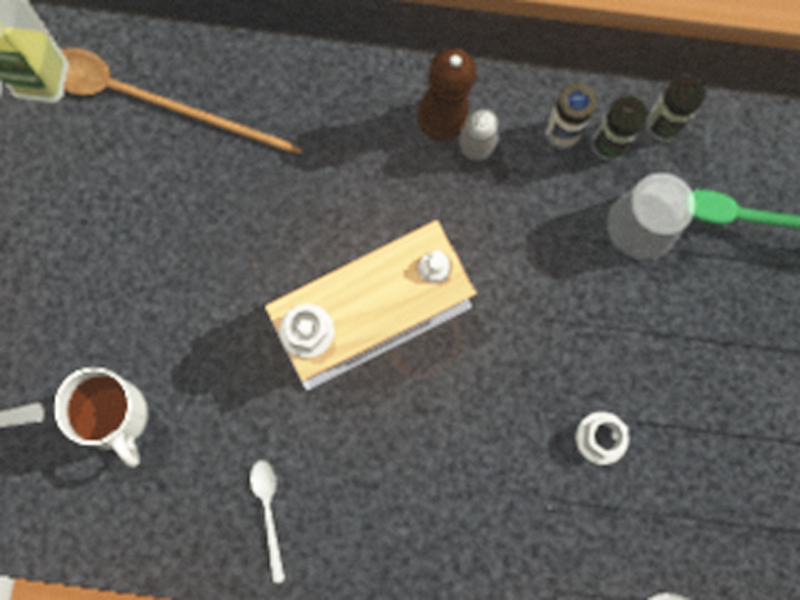

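View pics/side0c.png

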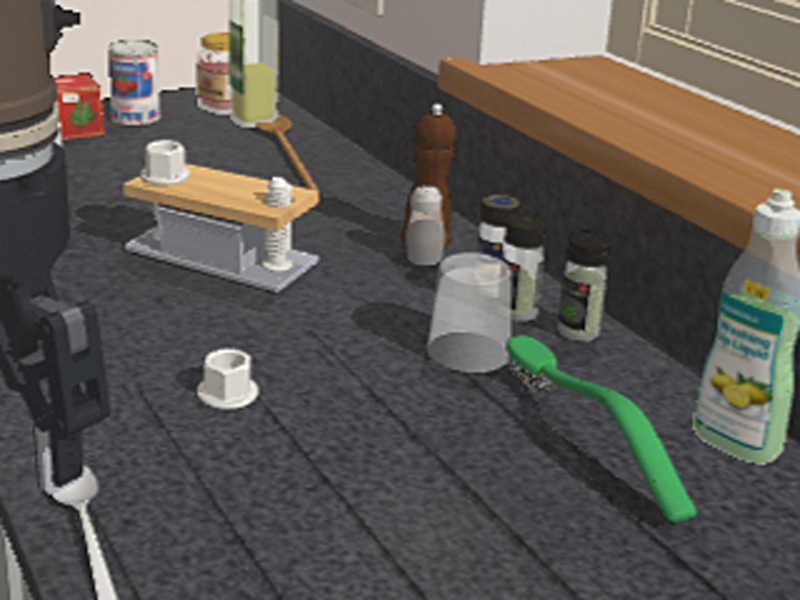

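The top crop shows the nut at about (602,438), the bare stud tip at (435,262), the mug far left, the glass at (645,220) and the salt at (480,135). All of them are clear of the nut-to-stud path. Next I refine the nut pose and the stud position by fitting.

```bash
cat > fit.py <<'E'
from h import *
from scipy.optimize import least_squares,minimize
def proj(cam,P):
    c=eyes.get_calibration(cam);R=np.array(c["orientation"]);q=(P-np.array(c["origin"]).ravel())@R
    q=q*[1,-1,-1];p=q@np.array(c["intrinsics"]).T;return p[:,:2]/p[:,2:]
def nutpts(x,y,yaw,z=0):
    a=np.linspace(0,2*np.pi,72,endpoint=False);o=[]
    for zz in(0,5):o.append(np.c_[28*np.cos(a),28*np.sin(a),a*0+zz])
    b=yaw+np.pi/6+np.arange(6)*np.pi/3
    for zz in(5,36):o.append(np.c_[23*np.cos(b),23*np.sin(b),b*0+zz])
    return np.vstack(o)+[x,y,z]
def sil(cam,p,S=8,shape=(420,560),box=None):
    l,t,w,h=box;m=np.zeros((h*S,w*S),np.uint8)
    hull=cv2.convexHull(((proj(cam,nutpts(*p))+.5-[l,t])*S).astype(np.float32))
    cv2.fillConvexPoly(m,np.round(hull).astype(np.int32),1)
    return m.reshape(h,S,w,S).mean((1,3))
E
python3 - <<'E'
from fit import *
np.set_printoptions(precision=3,suppress=True)
ims={c:eyes.capture(c) for c in("top","side")}
M={}
for c in ims:
    r=trace("nut",c)
    for q in r[:2]:print(c,q["confidence"],q["box"],q["region"].sum())
    q=r[0];b=q["box"];box=[int(b[0])-6,int(b[1])-6,int(b[2])+12,int(b[3])+12];M[c]=(q["region"],box)
def cost(p,cs=("top","side")):
    e=0
    for c in cs:
        m,b=M[c];l,t,w,h=b;e+=np.abs(sil(c,p,box=b)-m[t:t+h,l:l+w]).sum()
    return e
for cs in(("top","side"),("top",),("side",)):
    best=min((minimize(cost,[484,-219,y],args=(cs,),method="Nelder-Mead",options=dict(initial_simplex=[[480,-222,y-.1],[488,-222,y],[484,-214,y],[484,-219,y+.2]])) for y in np.radians([-25,-10,0,10,25])),key=lambda r:r.fun)
    print(cs,best.x[:2],np.degrees(best.x[2])%60,best.fun)
b0=minimize(cost,[484,-219,0],method="Nelder-Mead").x
for y in range(0,60,5):print(y,round(cost([b0[0],b0[1],np.radians(y)]),1),end="; ")
print()
pts={"bare_stud":(0,-75,106),"nut_dropped":(0,-75,95),"nut_home":(0,-75,86),"mould":(0,0,0)}
obs=[]
for t,L in pts.items():
    for c in ims:
        k=tip_of(t,c)
        if k:obs.append((c,L,k[0]["position"],k[0]["confidence"],t))
def res(p):
    C,S=np.cos(p[2]),np.sin(p[2]);o=[]
    for c,L,px,cf,t in obs:
        w=np.array([[p[0]+C*L[0]-S*L[1],p[1]+S*L[0]+C*L[1],L[2]]]);o+=list(proj(c,w)[0]-px)
    return np.array(o)
r=least_squares(res,[582,40,-.9 +1.5],loss="soft_l1")
p=r.x;print("mould",p,"stud",p[0]+75*np.sin(p[2]),p[1]-75*np.cos(p[2]))
for o,e in zip(obs,res(p).reshape(-1,2)):print(o[4],o[0],o[2],round(o[3],2),e,atz(o[0],o[2],o[1][2])[:2])
for c in("glass_tumbler","mug","salt"):
    for cam in ims:
        k=boxes_of(c,cam)
        if k:print(c,cam,k[0])
for c,(l,t,w,h) in {"top":(350,250,44,44),"side":(255,255,34,34)}.items():
    cv2.imwrite(f"pics/nut_{c}.png",cv2.resize(ims[c][t:t+h,l:l+w,::-1],(400,400),interpolation=cv2.INTER_CUBIC))
a=[cv2.imread(f"pics/nut_{c}.png") for c in ims];cv2.imwrite("pics/nutboth.png",np.hstack(a))
E
```

```text
top 0.67 [358.9, 265.7, 22.5, 23.4] 291
side 0.95 [259.4, 257.5, 23.6, 26.4] 448
side 0.51 [343.6, 195.3, 13.6, 29.1] 418
('top', 'side') [ 473.979 -225.651] 31.058266124251514 145.640625
('top',) [ 474.105 -224.207] 59.52936619421447 73.578125
('side',) [ 473.245 -228.971] 45.17865756009666 43.140625
0 152.2; 5 153.3; 10 153.7; 15 153.1; 20 151.5; 25 149.7; 30 147.2; 35 148.6; 40 148.9; 45 147.5; 50 149.6; 55 152.2; 
mould [580.903  42.738   0.533] stud 618.9852980158129 -21.87415291127737
bare_stud top [305.6, 206.2] 0.85 [-0.954  0.035] [619.401 -24.313]
bare_stud side [291.2, 189.9] 0.69 [-0.93   3.994] [633.459   3.335]
nut_dropped top [305.0, 209.0] 0.77 [-0.592 -1.866] [614.242 -24.002]
nut_dropped side [288.6, 196.6] 0.72 [1.639 1.057] [618.025 -13.337]
nut_home top [303.6, 205.8] 0.61 [0.617 2.058] [624.275 -19.6  ]
nut_home side [288.5, 197.9] 0.56 [1.713 2.817] [622.953  -2.07 ]
mould top [278.2, 224.8] 0.79 [-0.211 -0.275] [580.204  42.051]
mould side [269.7, 222.8] 0.97 [-1.269 -0.451] [583.082  38.523]
glass_tumbler top {'box': [372.9, 169.4, 34.9, 38.4], 'confidence': 0.98}
glass_tumbler side {'box': [351.6, 222.8, 31.6, 44.9], 'confidence': 0.56}
mug top {'box': [147.9, 249.0, 39.3, 35.1], 'confidence': 0.65}
mug side {'box': [258.7, 260.2, 23.8, 22.1], 'confidence': 0.21}
salt top {'box': [312.0, 144.3, 16.4, 21.2], 'confidence': 0.56}
salt side {'box': [343.9, 194.4, 14.5, 28.3], 'confidence': 0.89}
```

View pics/nutboth.png

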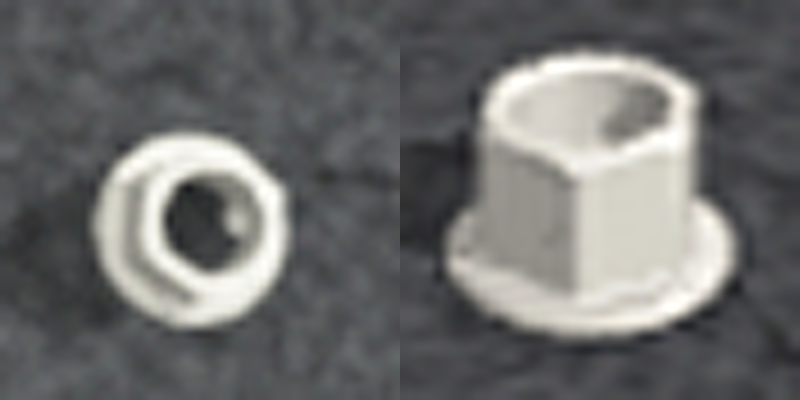

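The nut stands upright. In the side view a hexagon corner edge runs from about pixel (269.9,269.9) at the top to (270.3,280.0) at the flange. I'll fit brightness masks instead of the noisy traces, and look closely at the stud.

```bash
cat > nutfit.py <<'E'
from fit import *
np.set_printoptions(precision=3,suppress=True)
def soft(c,box):
    im=cv2.imread(f"pics/{c}0.png");l,t,w,h=box
    g=cv2.cvtColor(im,cv2.COLOR_BGR2GRAY)[t:t+h,l:l+w].astype(float)
    m=(g>125).astype(np.uint8);cs,_=cv2.findContours(m,cv2.RETR_EXTERNAL,cv2.CHAIN_APPROX_NONE)
    k=max(cs,key=cv2.contourArea);f=np.zeros_like(m);cv2.drawContours(f,[k],-1,1,-1)
    ero=cv2.erode(f,np.ones((3,3)));s=np.clip((g-75)/(200-75),0,1);d=cv2.dilate(f,np.ones((3,3)));return np.where(ero,1,s*d)
if __name__=="__main__":
    B={"top":(350,250,44,44),"side":(252,252,38,38)};M={c:soft(c,b) for c,b in B.items()}
    def cost(p,cs=("top","side")):
        e=sum(np.abs(sil(c,p,box=B[c])-M[c]).sum() for c in cs)
        if "side" in cs:
            b=p[2]+np.pi/6+np.arange(6)*np.pi/3
            q=lambda z:proj("side",np.c_[p[0]+23*np.cos(b),p[1]+23*np.sin(b),b*0+z])
            e+=3*min(np.linalg.norm(q(5)-[270.3-.5,279.5],axis=1).min(),4)+3*min(np.linalg.norm(q(36)-[269.9-.5,269.4],axis=1).min(),4)
        return e
    for cs in(("top","side"),("top",),("side",)):
        best=min((minimize(cost,[480,-222,y],args=(cs,),method="Nelder-Mead",options=dict(initial_simplex=[[476,-222,y-.1],[486,-224,y],[480,-214,y],[480,-219,y+.2]])) for y in np.radians([-25,-15,-5,5,15,25])),key=lambda r:r.fun)
        print(cs,best.x[:2],np.degrees(best.x[2])%60,best.fun)
    print(M["top"].sum(),M["side"].sum())
    a=[]
    for c,(l,t,w,h) in {"top":(285,190,36,36),"side":(274,183,36,36)}.items():
        a.append(cv2.resize(cv2.imread(f"pics/{c}0.png")[t:t+h,l:l+w],(400,400),interpolation=cv2.INTER_CUBIC))
    cv2.imwrite("pics/stud.png",np.hstack(a))
    for x,y in((625,-19),(619,-22)):
        for c in("top","side"):print(x,y,c,proj(c,np.array([[x,y,114],[x,y,106],[x,y,89.]])).round(1).tolist())
E
python3 nutfit.py
```

```text
Traceback (most recent call last):
  File "nutfit.py", line 19, in <module>
    best=min((minimize(cost,[480,-222,y],args=(cs,),method="Nelder-Mead",options=dict(initial_simplex=[[476,-222,y-.1],[486,-224,y],[480,-214,y],[480,-219,y+.2]])) for y in np.radians([-25,-15,-5,5,15,25])),key=lambda r:r.fun)
  File "nutfit.py", line 19, in <genexpr>
    best=min((minimize(cost,[480,-222,y],args=(cs,),method="Nelder-Mead",options=dict(initial_simplex=[[476,-222,y-.1],[486,-224,y],[480,-214,y],[480,-219,y+.2]])) for y in np.radians([-25,-15,-5,5,15,25])),key=lambda r:r.fun)
              ~~~~~~~~^^^^^^^^^^^^^^^^^^^^^^^^^^^^^^^^^^^^^^^^^^^^^^^^^^^^^^^^^^^^^^^^^^^^^^^^^^^^^^^^^^^^^^^^^^^^^^^^^^^^^^^^^^^^^^^^^^^^^^^^^^^^^^^^^^^^^^^^^^^^^
  File "nutfit.py", line 12, in cost
    e=sum(np.abs(sil(c,p,box=B[c])-M[c]).sum() for c in cs)
  File "nutfit.py", line 12, in <genexpr>
    e=sum(np.abs(sil(c,p,box=B[c])-M[c]).sum() for c in cs)
                 ~~~^^^^^^^^^^^^^^
  File "fit.py", line 14, in sil
    hull=cv2.convexHull(((proj(cam,nutpts(*p))+.5-[l,t])*S).astype(np.float32))
                          ~~~~^^^^^^^^^^^^^^^^
  File "fit.py", line 4, in proj
    c=eyes.get_calibration(cam);R=np.array(c["orientation"]);q=(P-np.array(c["origin"]).ravel())@R
ValueError: time passes only in moves, steps and waits
```

```bash
sed -i '1,2s/^from station.*/from station import arm,eyes,boxes_of,trace,tip_of\nCAL={c:eyes.get_calibration(c) for c in("top","side")}/' h.py; sed -i 's/eyes.get_calibration(cam)/CAL[cam]/' h.py fit.py; python3 nutfit.py
```

```text
('top', 'side') [ 475.289 -226.967] 31.070162801035067 74.05626893603319
('top',) [ 475.617 -226.902] 31.185159332018845 17.842125
('side',) [ 474.776 -227.322] 30.844321527995323 54.69819949604676
360.856 438.856
625 -19 top [[304.0, 203.2], [303.8, 203.8], [303.5, 205.3]]
625 -19 side [[291.9, 190.4], [291.8, 193.2], [291.8, 199.0]]
619 -22 top [[304.9, 205.6], [304.7, 206.2], [304.3, 207.6]]
619 -22 side [[290.3, 191.2], [290.3, 193.9], [290.2, 199.7]]
```

View pics/stud.png

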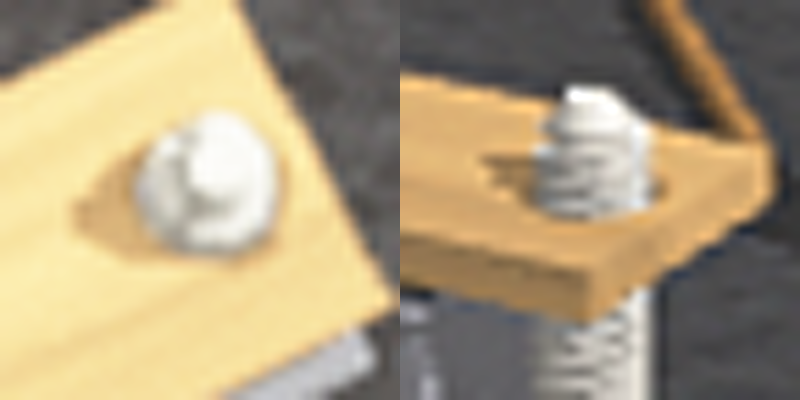

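The nut fit agrees in both views: (475.3, -227.0), yaw 31° mod 60. The stud shows in the top view at about (303.5,206), with its tip at (304,203). In the side view its column is about 291. I'll fit the stud silhouette the same way and compute the first move.

```bash
cat > studfit.py <<'E'
from fit import *
def studpts(x,y):
    a=np.linspace(0,2*np.pi,48,endpoint=False)
    return np.vstack([np.c_[r*np.cos(a)+x,r*np.sin(a)+y,a*0+z] for r,z in((14.5,90),(14.5,105),(10,108),(6,114))])
def msk(c,S=8,B={"top":(292,194,24,24),"side":(280,184,22,21)}):
    l,t,w,h=B[c];im=cv2.imread(f"pics/{c}0.png");im=im[t:t+h,l:l+w]
    hsv=cv2.cvtColor(cv2.resize(im,None,fx=S,fy=S,interpolation=cv2.INTER_CUBIC),cv2.COLOR_BGR2HSV)
    m=((hsv[:,:,1]<75)&(hsv[:,:,2]>110)).astype(np.uint8)
    n,lab,st,_=cv2.connectedComponentsWithStats(m);k=1+np.argmax(st[1:,4]);m=(lab==k).astype(np.uint8)
    return m,(l,t,w,h)
if __name__=="__main__":
    np.set_printoptions(precision=2,suppress=True);M={c:msk(c) for c in("top","side")};S=8
    def cost(p,cs=("top","side")):
        e=0
        for c in cs:
            m,(l,t,w,h)=M[c];k=np.zeros_like(m)
            cv2.fillConvexPoly(k,np.round(cv2.convexHull(((proj(c,studpts(*p))+.5-[l,t])*S).astype(np.float32))).astype(np.int32),1)
            e+=(k!=m).sum()/64
        return e
    for cs in(("top","side"),("top",),("side",)):
        r=minimize(cost,[622,-19],args=(cs,),method="Nelder-Mead",options=dict(initial_simplex=[[618,-22],[627,-20],[621,-14]]));print(cs,r.x,r.fun,[M[c][0].sum()/64 for c in cs])
    s=arm.sense();print(s["time"],s["tcp_pos"])
E
python3 studfit.py
```

```text
('top', 'side') [620.96 -20.55] 47.671875 [np.float64(140.59375), np.float64(110.171875)]
('top',) [620.79 -19.27] 29.28125 [np.float64(140.59375)]
('side',) [618.99 -25.58] 11.875 [np.float64(110.171875)]
1.6 [ 202.99 -591.12  231.28]
```

>>> {"method": "apply_moves", "body": {"plan": [{"translation": [0.05,-0.034,0.01],"rotation": [0,0,0.03]},{"translation": [0.1,-0.068,0.03],"rotation": [0,0,0.06]},{"translation": [0.15,-0.102,0.05],"rotation": [0,0,0.1]},{"translation": [0.2,-0.136,0.06],"rotation": [0,0,0.1]},{"translation": [0.25,-0.17,0.07],"rotation": [0,0,0.1]},{"translation": [0.3,-0.204,0.08],"rotation": [0,0,0.1]},{"translation": [0.35,-0.238,0.09],"rotation": [0,0,0.1]},{"translation": [0.4,-0.272,0.1],"rotation": [0,0,0.1]},{"translation": [0.44,-0.3,0.12],"rotation": [0,0,0.1]},{"translation": [0.47,-0.32,0.13],"rotation": [0,0,0.1]}], "grip": 100}}

```text
time: 2.43
tcp_pos: [447.1, -265.1, 140.1]
eef_rot: [[1.0, 0.017, 0.002], [0.017, -1.0, -0.001], [0.002, 0.001, -1.0]]
contact_force: [1.1, -0.8, -0.4]
gripper_width: 85.3
gripper_force: 0.0
```

>>> {"method": "apply_moves", "body": {"plan": [{"translation": [0.012,-0.015,0.0],"rotation": [0,0,0]},{"translation": [0.0229,-0.0295,0.0],"rotation": [0,0,0]},{"translation": [0.0229,-0.0295,0.02],"rotation": [0,0,0]},{"translation": [0.0229,-0.0295,0.04],"rotation": [0,0,0]},{"translation": [0.0229,-0.0295,0.06],"rotation": [0,0,0]},{"translation": [0.0229,-0.0295,0.07],"rotation": [0,0,0]},{"translation": [0.0229,-0.0295,0.07],"rotation": [0,0,0]},{"translation": [0.0229,-0.0295,0.07],"rotation": [0,0,0]},{"translation": [0.0229,-0.0295,0.07],"rotation": [0,0,0]},{"translation": [0.0229,-0.0295,0.07],"rotation": [0,0,0]}]}}

```text
time: 3.27
tcp_pos: [463.4, -244.8, 88.3]
eef_rot: [[1.0, 0.016, 0.002], [0.016, -1.0, -0.001], [0.002, 0.001, -1.0]]
contact_force: [-0.0, 0.7, 0.0]
gripper_width: 85.3
gripper_force: 0.0
```

```bash
python3 - <<'E'
from fit import *
s=arm.sense();print(s["time"],s["tcp_pos"],s["joints"],s["contact_force"])
a=[]
for c,(l,t,w,h) in {"top":(335,235,75,75),"side":(232,220,75,75)}.items():
    im=eyes.capture(c);cv2.imwrite(f"pics/{c}1.png",im[:,:,::-1]);a.append(cv2.resize(im[t:t+h,l:l+w,::-1],(400,400),interpolation=cv2.INTER_CUBIC))
cv2.imwrite("pics/pre.png",np.hstack(a))
E
```

```text
3.2667 [ 463.38851008 -244.7732307    88.32087994] [-5.69091622e-01  3.03345673e-01  1.97143665e+00  4.17650564e-05
  8.64638284e-01  9.85273424e-01] [-0.00971357  0.65481326  0.02846073]
```

View pics/pre.png

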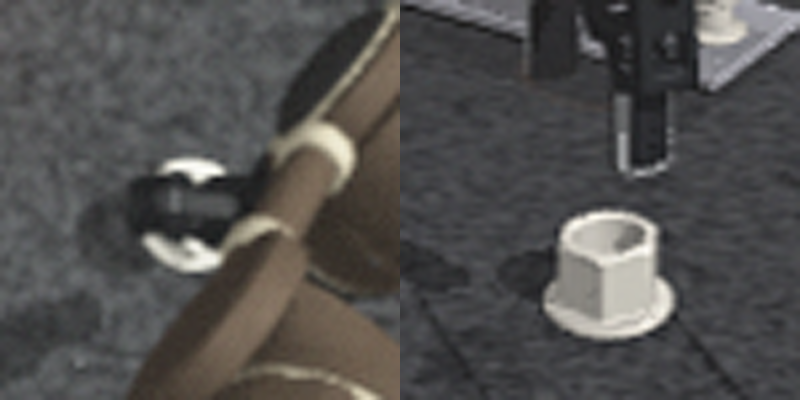

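>>> {"method": "apply_moves", "body": {"plan": [{"translation": [0.008,-0.012,0.0],"rotation": [0,0,0]},{"translation": [0.0163,-0.0235,0.01],"rotation": [0,0,0]},{"translation": [0.0163,-0.0235,0.03],"rotation": [0,0,0]},{"translation": [0.0163,-0.0235,0.05],"rotation": [0,0,0]},{"translation": [0.0163,-0.0235,0.07],"rotation": [0,0,0]},{"translation": [0.0163,-0.0235,0.085],"rotation": [0,0,0]},{"translation": [0.0163,-0.0235,0.1],"rotation": [0,0,0]},{"translation": [0.0163,-0.0235,0.109],"rotation": [0,0,0]},{"translation": [0.0163,-0.0235,0.109],"rotation": [0,0,0]},{"translation": [0.0163,-0.0235,0.109],"rotation": [0,0,0]}]}}

```text
time: 4.2
tcp_pos: [474.4, -226.1, 5.1]
eef_rot: [[1.0, 0.017, -0.001], [0.017, -1.0, 0.0], [-0.001, -0.0, -1.0]]
contact_force: [-0.1, 0.1, 0.3]
gripper_width: 85.5
gripper_force: 0.0
```

>>> {"method": "apply_moves", "body": {"plan": [{"translation": [0,0,0],"rotation": [0,0,0]},{"translation": [0,0,0],"rotation": [0,0,0]},{"translation": [0,0,0],"rotation": [0,0,0]},{"translation": [0,0,0],"rotation": [0,0,0]},{"translation": [0,0,0],"rotation": [0,0,0]},{"translation": [0,0,0],"rotation": [0,0,0]},{"translation": [0,0,0],"rotation": [0,0,0]},{"translation": [0,0,0],"rotation": [0,0,0]},{"translation": [0,0,0],"rotation": [0,0,0]},{"translation": [0,0,0],"rotation": [0,0,0]}], "grip": 40, "force": 50}}

```text
time: 5.03
tcp_pos: [475.4, -226.9, 6.4]
eef_rot: [[1.0, 0.017, 0.002], [0.017, -1.0, -0.001], [0.002, 0.001, -1.0]]
contact_force: [-0.3, 0.4, 6.3]
gripper_width: 39.5
gripper_force: 51.9
```

>>> {"method": "apply_moves", "body": {"plan": [{"translation": [0,0,-0.01],"rotation": [0,0,0]},{"translation": [0,0,-0.03],"rotation": [0,0,0]},{"translation": [0,0,-0.06],"rotation": [0,0,0]},{"translation": [0,0,-0.1],"rotation": [0,0,0]},{"translation": [0,0,-0.14],"rotation": [0,0,0]},{"translation": [0,0,-0.18],"rotation": [0,0,0]},{"translation": [0.01,-0.014,-0.21],"rotation": [0,0,0]},{"translation": [0.03,-0.041,-0.235],"rotation": [0,0,0]},{"translation": [0.05,-0.0685,-0.245],"rotation": [0,0,0]},{"translation": [0.07,-0.096,-0.245],"rotation": [0,0,0]}]}}

```text
time: 5.87
tcp_pos: [527.5, -153.3, 192.2]
eef_rot: [[1.0, 0.016, 0.005], [0.016, -1.0, -0.002], [0.005, 0.002, -1.0]]
contact_force: [0.3, 0.4, -1.0]
gripper_width: 39.2
gripper_force: 51.1
```

>>> {"method": "apply_moves", "body": {"plan": [{"translation": [0.02,-0.027,0],"rotation": [0,0,0]},{"translation": [0.045,-0.06,0],"rotation": [0,0,0]},{"translation": [0.07,-0.095,0],"rotation": [0,0,0]},{"translation": [0.095,-0.13,0],"rotation": [0,0,0]},{"translation": [0.115,-0.157,0],"rotation": [0,0,0]},{"translation": [0.125,-0.17,0],"rotation": [0,0,0]},{"translation": [0.129,-0.1765,0],"rotation": [0,0,0]},{"translation": [0.129,-0.1765,0],"rotation": [0,0,0]},{"translation": [0.129,-0.1765,0],"rotation": [0,0,0]},{"translation": [0.129,-0.1765,0],"rotation": [0,0,0]}]}}

```text
time: 6.7
tcp_pos: [619.3, -20.8, 188.9]
eef_rot: [[1.0, 0.015, -0.001], [0.015, -1.0, -0.001], [-0.001, 0.001, -1.0]]
contact_force: [0.2, 0.6, -0.1]
gripper_width: 39.4
gripper_force: 51.1
```

>>> {"method": "apply_moves", "body": {"plan": [{"translation": [0,0,0],"rotation": [0,0,-0.037]},{"translation": [0,0,0],"rotation": [0,0,-0.074]},{"translation": [0,0,0],"rotation": [0,0,-0.111]},{"translation": [0,0,0],"rotation": [0,0,-0.148]},{"translation": [0,0,0],"rotation": [0,0,-0.185]},{"translation": [0,0,0],"rotation": [0,0,-0.222]},{"translation": [0,0,0],"rotation": [0,0,-0.259]},{"translation": [0,0,0],"rotation": [0,0,-0.296]},{"translation": [0,0,0],"rotation": [0,0,-0.333]},{"translation": [0,0,0],"rotation": [0,0,-0.37]}]}}

```text
time: 7.53
tcp_pos: [619.5, -21.0, 189.3]
eef_rot: [[0.378, 0.926, -0.001], [0.926, -0.378, -0.0], [-0.001, -0.0, -1.0]]
contact_force: [-0.5, 0.8, -1.0]
gripper_width: 39.2
gripper_force: 51.0
```

>>> {"method": "apply_moves", "body": {"plan": [{"translation": [0,0,0],"rotation": [0,0,-0.037]},{"translation": [0,0,0],"rotation": [0,0,-0.074]},{"translation": [0,0,0],"rotation": [0,0,-0.111]},{"translation": [0,0,0],"rotation": [0,0,-0.148]},{"translation": [0,0,0],"rotation": [0,0,-0.185]},{"translation": [0,0,0],"rotation": [0,0,-0.222]},{"translation": [0,0,0],"rotation": [0,0,-0.259]},{"translation": [0,0,0],"rotation": [0,0,-0.296]},{"translation": [0,0,0],"rotation": [0,0,-0.333]},{"translation": [0,0,0],"rotation": [0,0,-0.347]}]}}

```text
time: 8.37
tcp_pos: [619.5, -21.0, 189.3]
eef_rot: [[-0.645, 0.764, -0.001], [0.764, 0.645, -0.0], [0.0, -0.001, -1.0]]
contact_force: [-0.8, -0.0, -1.1]
gripper_width: 39.2
gripper_force: 51.0
```

```bash
python3 - <<'E'
from fit import *
np.set_printoptions(precision=4,suppress=True)
a=[]
for c,(l,t,w,h) in {"top":(260,150,90,90),"side":(245,130,90,90)}.items():
    im=eyes.capture(c);cv2.imwrite(f"pics/{c}2.png",im[:,:,::-1]);a.append(cv2.resize(im[t:t+h,l:l+w,::-1],(400,400),interpolation=cv2.INTER_CUBIC))
cv2.imwrite("pics/over.png",np.hstack(a))
s=arm.sense();print(s)
E
```

```text
{'time': 8.4667, 'joints': array([-0.1037,  0.3397,  1.6815, -0.0004,  1.1208, -0.7999]), 'joint_velocities': array([ 0.0043,  0.0017, -0.003 ,  0.0009, -0.0021,  0.044 ]), 'joint_torque': array([  0.1175, -42.3809, -27.0772,   0.0084,  -0.0014,  -0.2184]), 'tcp_pos': array([619.6112, -20.9032, 189.2838]), 'eef_rot': array([[-0.6414,  0.7672, -0.0005],
       [ 0.7672,  0.6414, -0.0003],
       [ 0.0001, -0.0006, -1.    ]]), 'contact_force': array([ 0.0192,  0.2273, -0.3459]), 'wrist_torque': array([-0.0162,  0.0008, -0.0119]), 'gripper_force': 50.98738040775061, 'gripper_width': 39.65410078540634}
```

View pics/over.png

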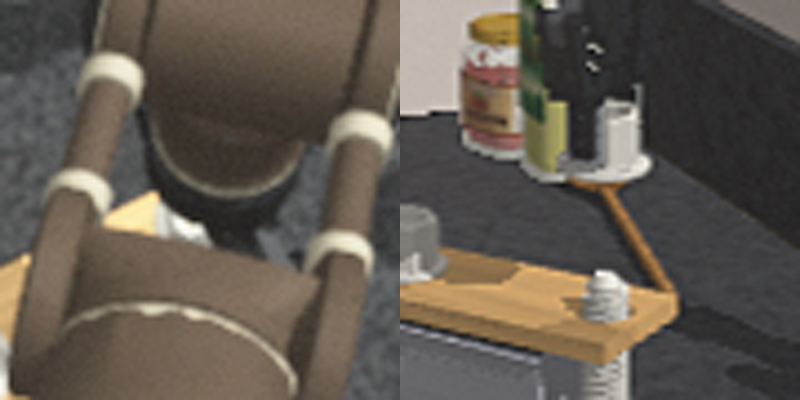

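The side view shows the nut held level. Its flange spans about 558–652 against the stud at 585–632, about 1 mm off and consistent with the (621,-20) fit. I'll correct that and lower it near the tip.

>>> {"method": "apply_moves", "body": {"plan": [{"translation": [0,0.0024,0.01],"rotation": [0,0,0]},{"translation": [0,0.0024,0.03],"rotation": [0,0,0]},{"translation": [0,0.0024,0.05],"rotation": [0,0,0]},{"translation": [0,0.0024,0.07],"rotation": [0,0,0]},{"translation": [0,0.0024,0.08],"rotation": [0,0,0]},{"translation": [0,0.0024,0.086],"rotation": [0,0,0]},{"translation": [0,0.0024,0.086],"rotation": [0,0,0]},{"translation": [0,0.0024,0.086],"rotation": [0,0,0]},{"translation": [0,0.0024,0.086],"rotation": [0,0,0]},{"translation": [0,0.0024,0.086],"rotation": [0,0,0]}]}}

```text
time: 9.3
tcp_pos: [622.6, -18.4, 125.9]
eef_rot: [[-0.643, 0.766, 0.002], [0.766, 0.643, -0.0], [-0.002, 0.002, -1.0]]
contact_force: [-0.0, -0.8, -0.8]
gripper_width: 39.0
gripper_force: 51.0
```

```bash
cat > look.py <<'E'
from fit import *
import sys
np.set_printoptions(precision=4,suppress=True)
im=eyes.capture("side");l,t,w,h=265,150,60,60
cv2.imwrite(f"pics/side_{sys.argv[1]}.png",im[:,:,::-1])
cv2.imwrite(f"pics/z_{sys.argv[1]}.png",cv2.resize(im[t:t+h,l:l+w,::-1],(480,480),interpolation=cv2.INTER_CUBIC))
s=arm.sense();print(s["time"],s["tcp_pos"],s["contact_force"],s["wrist_torque"],s["joints"][5]);print(s["eef_rot"])
x,y,z=s["tcp_pos"];p=proj("side",np.array([[x,y,z-6.4],[621,-20,114]]));print("expected underside, stud tip in crop",((p-[l,t]+.5)*8).round(1))
E
python3 look.py a
```

```text
9.35 [622.5347 -18.37   125.8471] [ 0.9436 -0.0181 -1.2016] [ 0.0046  0.0236 -0.0271] -0.797720308742592
[[-0.6429  0.7659  0.002 ]
 [ 0.7659  0.6429 -0.0002]
 [-0.0015  0.0014 -1.    ]]
expected underside, stud tip in crop [[211.7 313. ]
 [209.4 330.3]]
```

View pics/z_a.png

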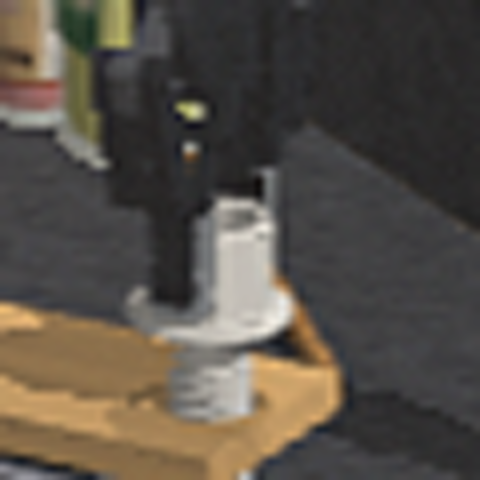

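The flange spans 127–293 and the stud 168–252, so both centre at column 210 and are aligned across this view. The nut is still above the tip. I'll lower it slowly over the nose.

>>> {"method": "apply_moves", "body": {"plan": [{"translation": [0,-0.0015,0.001],"rotation": [0,0,0]},{"translation": [0,-0.0015,0.003],"rotation": [0,0,0]},{"translation": [0,-0.0015,0.005],"rotation": [0,0,0]},{"translation": [0,-0.0015,0.007],"rotation": [0,0,0]},{"translation": [0,-0.0015,0.009],"rotation": [0,0,0]},{"translation": [0,-0.0015,0.011],"rotation": [0,0,0]},{"translation": [0,-0.0015,0.013],"rotation": [0,0,0]},{"translation": [0,-0.0015,0.015],"rotation": [0,0,0]},{"translation": [0,-0.0015,0.017],"rotation": [0,0,0]},{"translation": [0,-0.0015,0.017],"rotation": [0,0,0]}]}}

```text
time: 10.18
tcp_pos: [620.5, -19.0, 111.5]
eef_rot: [[-0.643, 0.766, -0.001], [0.766, 0.643, 0.0], [0.001, -0.001, -1.0]]
contact_force: [-1.1, -0.4, -1.2]
gripper_width: 39.5
gripper_force: 51.0
```

```bash
python3 look.py b
```

```text
10.2333 [620.6551 -18.9947 111.6917] [-0.1457 -0.0915 -0.9229] [0.0037 0.029  0.0153] -0.7990794355207768
[[-0.643   0.7659 -0.0005]
 [ 0.7659  0.643   0.    ]
 [ 0.0004 -0.0004 -1.    ]]
expected underside, stud tip in crop [[207.1 353.4]
 [209.4 330.3]]
```

>>> {"method": "apply_moves", "body": {"plan": [{"translation": [0,0,0.001],"rotation": [0,0,0]},{"translation": [0,0,0.002],"rotation": [0,0,0]},{"translation": [0,0,0.003],"rotation": [0,0,0]},{"translation": [0,0,0.004],"rotation": [0,0,0]},{"translation": [0,0,0.005],"rotation": [0,0,0]},{"translation": [0,0,0.006],"rotation": [0,0,0]},{"translation": [0,0,0.007],"rotation": [0,0,0]},{"translation": [0,0,0.007],"rotation": [0,0,0]},{"translation": [0,0,0.007],"rotation": [0,0,0]},{"translation": [0,0,0.007],"rotation": [0,0,0]}]}}

```text
time: 11.07
tcp_pos: [621.2, -19.3, 106.9]
eef_rot: [[-0.643, 0.766, 0.001], [0.766, 0.643, -0.0], [-0.001, 0.0, -1.0]]
contact_force: [2.0, -2.2, -0.7]
gripper_width: 39.3
gripper_force: 51.1
```

```bash
python3 look.py c
```

```text
11.1167 [621.2229 -19.2727 106.8381] [ 1.2119 -2.3724 -1.6404] [-0.3058 -0.3279  0.0072] -0.7991195573508014
[[-0.643   0.7659  0.0009]
 [ 0.7659  0.643  -0.0004]
 [-0.0009  0.0004 -1.    ]]
expected underside, stud tip in crop [[208.8 366.7]
 [209.4 330.3]]
```

>>> {"method": "apply_moves", "body": {"plan": [{"translation": [-0.001,0,0.0],"rotation": [0,0,0]},{"translation": [-0.001,0,0.0],"rotation": [0,0,0]},{"translation": [-0.001,0,0.0007],"rotation": [0,0,0]},{"translation": [-0.001,0,0.0014],"rotation": [0,0,0]},{"translation": [-0.001,0,0.002],"rotation": [0,0,0]},{"translation": [-0.001,0,0.0027],"rotation": [0,0,0]},{"translation": [-0.001,0,0.0034],"rotation": [0,0,0]},{"translation": [-0.001,0,0.004],"rotation": [0,0,0]},{"translation": [-0.001,0,0.004],"rotation": [0,0,0]},{"translation": [-0.001,0,0.004],"rotation": [0,0,0]}]}}

```text
time: 11.95
tcp_pos: [621.2, -19.5, 103.6]
eef_rot: [[-0.643, 0.766, -0.0], [0.766, 0.643, 0.0], [0.0, -0.0, -1.0]]
contact_force: [1.0, -0.4, -0.6]
gripper_width: 39.2
gripper_force: 51.1
```

```bash
python3 look.py d
```

```text
12.0 [621.2148 -19.5452 103.5564] [ 0.797   0.1332 -0.1484] [-0.0453 -0.1862  0.0181] -0.7999387514579566
[[-0.643   0.7659 -0.0003]
 [ 0.7659  0.643   0.0001]
 [ 0.0002 -0.0001 -1.    ]]
expected underside, stud tip in crop [[209.  375.9]
 [209.4 330.3]]
```

>>> {"method": "apply_moves", "body": {"plan": [{"translation": [0,0,0.0005],"rotation": [0,0,0]},{"translation": [0,0,0.001],"rotation": [0,0,0]},{"translation": [0,0,0.0015],"rotation": [0,0,0]},{"translation": [0,0,0.002],"rotation": [0,0,0]},{"translation": [0,0,0.0025],"rotation": [0,0,0]},{"translation": [0,0,0.003],"rotation": [0,0,0]},{"translation": [0,0,0.003],"rotation": [0,0,0]},{"translation": [0,0,0.003],"rotation": [0,0,0]},{"translation": [0,0,0.003],"rotation": [0,0,0]},{"translation": [0,0,0.003],"rotation": [0,0,0]}]}}

```text
time: 12.83
tcp_pos: [621.4, -19.6, 102.3]
eef_rot: [[-0.643, 0.766, -0.0], [0.766, 0.643, 0.0], [0.0, 0.0, -1.0]]
contact_force: [-2.0, 0.3, 4.9]
gripper_width: 39.4
gripper_force: 51.9
```

```bash
python3 look.py e
```

```text
12.8833 [621.3824 -19.5773 102.2818] [-1.5052  0.1491  5.6405] [0.0785 0.3148 0.0429] -0.7999843842170414
[[-0.643   0.7659  0.    ]
 [ 0.7659  0.643   0.    ]
 [ 0.      0.0001 -1.    ]]
expected underside, stud tip in crop [[209.5 379.3]
 [209.4 330.3]]
```

>>> {"method": "apply_moves", "body": {"plan": [{"translation": [0,0,-0.0002],"rotation": [0,0,-0.02]},{"translation": [0,0,-0.0005],"rotation": [0,0,-0.04]},{"translation": [0,0,-0.0008],"rotation": [0,0,-0.06]},{"translation": [0,0,-0.001],"rotation": [0,0,-0.08]},{"translation": [0,0,-0.0013],"rotation": [0,0,-0.1]},{"translation": [0,0,-0.0016],"rotation": [0,0,-0.12]},{"translation": [0,0,-0.0019],"rotation": [0,0,-0.14]},{"translation": [0,0,-0.0022],"rotation": [0,0,-0.16]},{"translation": [0,0,-0.0025],"rotation": [0,0,-0.18]},{"translation": [0,0,-0.0027],"rotation": [0,0,-0.2]}]}}

```text
time: 13.72
tcp_pos: [622.1, -19.8, 104.0]
eef_rot: [[-0.971, 0.239, 0.002], [0.239, 0.971, -0.0], [-0.002, 0.0, -1.0]]
contact_force: [0.7, -0.2, 3.5]
gripper_width: 39.4
gripper_force: 51.4
```

```bash
python3 look.py f
```

```text
13.7667 [622.134  -19.8286 104.0399] [ 0.8286 -0.8313  2.0489] [-0.057  -0.1065  0.0368] -1.4331571709115454
[[-0.9715  0.237   0.0019]
 [ 0.237   0.9715 -0.0004]
 [-0.0019  0.0001 -1.    ]]
expected underside, stud tip in crop [[211.9 374.5]
 [209.4 330.3]]
```

>>> {"method": "apply_moves", "body": {"plan": [{"translation": [0,0,0],"rotation": [0,0,-0.02]},{"translation": [0,0,-0.0001],"rotation": [0,0,-0.04]},{"translation": [0,0,-0.0004],"rotation": [0,0,-0.06]},{"translation": [0,0,-0.0006],"rotation": [0,0,-0.08]},{"translation": [0,0,-0.0009],"rotation": [0,0,-0.1]},{"translation": [0,0,-0.0012],"rotation": [0,0,-0.12]},{"translation": [0,0,-0.0015],"rotation": [0,0,-0.14]},{"translation": [0,0,-0.0018],"rotation": [0,0,-0.16]},{"translation": [0,0,-0.002],"rotation": [0,0,-0.17]},{"translation": [0,0,-0.002],"rotation": [0,0,-0.17]}]}}

```text
time: 14.6
tcp_pos: [622.0, -19.7, 105.5]
eef_rot: [[-0.958, -0.285, 0.002], [-0.285, 0.958, -0.0], [-0.002, -0.001, -1.0]]
contact_force: [-0.0, -0.6, 3.3]
gripper_width: 39.3
gripper_force: 51.5
```

```bash
python3 look.py g
```

```text
14.65 [622.0483 -19.67   105.5069] [0.4833 0.0491 2.7611] [-0.0622 -0.0628  0.0404] -1.96071565931363
[[-0.9587 -0.2844  0.0017]
 [-0.2844  0.9587 -0.0002]
 [-0.0016 -0.0007 -1.    ]]
expected underside, stud tip in crop [[211.5 370.3]
 [209.4 330.3]]
```

>>> {"method": "apply_moves", "body": {"plan": [{"translation": [0,0,0.0004],"rotation": [0,0,-0.012]},{"translation": [0,0,0.0003],"rotation": [0,0,-0.024]},{"translation": [0,0,0.0001],"rotation": [0,0,-0.036]},{"translation": [0,0,-0.0001],"rotation": [0,0,-0.048]},{"translation": [0,0,-0.0003],"rotation": [0,0,-0.06]},{"translation": [0,0,-0.0005],"rotation": [0,0,-0.072]},{"translation": [0,0,-0.0006],"rotation": [0,0,-0.084]},{"translation": [0,0,-0.0008],"rotation": [0,0,-0.096]},{"translation": [0,0,-0.0009],"rotation": [0,0,-0.1]},{"translation": [0,0,-0.0009],"rotation": [0,0,-0.1]}]}}

```text
time: 15.48
tcp_pos: [622.0, -19.6, 106.3]
eef_rot: [[-0.824, -0.567, 0.001], [-0.567, 0.824, -0.0], [-0.001, -0.001, -1.0]]
contact_force: [0.7, -0.1, 5.3]
gripper_width: 39.2
gripper_force: 51.6
```

```bash
python3 look.py h
```

```text
15.5333 [621.973  -19.6464 106.2781] [0.094  0.2179 5.3148] [ 0.0347 -0.0414 -0.0909] -2.275001342768431
[[-0.8239 -0.5668  0.0014]
 [-0.5668  0.8239 -0.0001]
 [-0.0011 -0.0009 -1.    ]]
expected underside, stud tip in crop [[211.3 368.2]
 [209.4 330.3]]
```

>>> {"method": "apply_moves", "body": {"plan": [{"translation": [0,0,0],"rotation": [0,0,-0.01]},{"translation": [0,0,0],"rotation": [0,0,-0.02]},{"translation": [0,0,0],"rotation": [0,0,-0.03]},{"translation": [0,0,0],"rotation": [0,0,-0.04]},{"translation": [0,0,0],"rotation": [0,0,-0.05]},{"translation": [0,0,0],"rotation": [0,0,-0.06]},{"translation": [0,0,0],"rotation": [0,0,-0.065]},{"translation": [0,0,0],"rotation": [0,0,-0.065]},{"translation": [0,0,0],"rotation": [0,0,-0.065]},{"translation": [0,0,0],"rotation": [0,0,-0.065]}]}}

```text
time: 16.37
tcp_pos: [621.4, -19.5, 106.4]
eef_rot: [[-0.692, -0.722, 0.0], [-0.722, 0.692, 0.0], [-0.0, 0.0, -1.0]]
contact_force: [-0.8, 0.5, 7.1]
gripper_width: 39.7
gripper_force: 52.0
```

```bash
python3 look.py i
```

```text
16.4167 [621.3917 -19.4886 106.3743] [-0.4416  0.7163  6.0227] [ 0.0256  0.218  -0.0048] -2.4794572815659364
[[-0.6916 -0.7223 -0.    ]
 [-0.7223  0.6916  0.0001]
 [-0.0001  0.0001 -1.    ]]
expected underside, stud tip in crop [[209.5 368.1]
 [209.4 330.3]]
```

>>> {"method": "apply_moves", "body": {"plan": [{"translation": [0,0,0],"rotation": [0,0,-0.006]},{"translation": [0,0,0],"rotation": [0,0,-0.012]},{"translation": [0,0,0],"rotation": [0,0,-0.018]},{"translation": [0,0,0],"rotation": [0,0,-0.024]},{"translation": [0,0,0],"rotation": [0,0,-0.03]},{"translation": [0,0,0],"rotation": [0,0,-0.036]},{"translation": [0,0,0],"rotation": [0,0,-0.042]},{"translation": [0,0,0],"rotation": [0,0,-0.045]},{"translation": [0,0,0],"rotation": [0,0,-0.045]},{"translation": [0,0,0],"rotation": [0,0,-0.045]}]}}

```text
time: 17.25
tcp_pos: [621.4, -19.7, 105.2]
eef_rot: [[-0.582, -0.813, 0.0], [-0.813, 0.582, -0.0], [0.0, -0.0, -1.0]]
contact_force: [1.6, -0.6, 1.2]
gripper_width: 39.0
gripper_force: 51.4
```

```bash
python3 look.py j
```

```text
17.3 [621.3718 -19.6322 105.3066] [ 1.4078 -0.6967  0.2395] [-0.0958 -0.2987 -0.0021] -2.6217617224376326
[[-0.5822 -0.813   0.    ]
 [-0.813   0.5822 -0.    ]
 [-0.     -0.     -1.    ]]
expected underside, stud tip in crop [[209.6 371.2]
 [209.4 330.3]]
```

The vertical force has vanished and the nut has dropped off the crest. I'll lower it to seat it.

>>> {"method": "apply_moves", "body": {"plan": [{"translation": [0,0,0.001],"rotation": [0,0,0]},{"translation": [0,0,0.002],"rotation": [0,0,0]},{"translation": [0,0,0.003],"rotation": [0,0,0]},{"translation": [0,0,0.004],"rotation": [0,0,0]},{"translation": [0,0,0.0048],"rotation": [0,0,0]},{"translation": [0,0,0.0055],"rotation": [0,0,0]},{"translation": [0,0,0.006],"rotation": [0,0,0]},{"translation": [0,0,0.0063],"rotation": [0,0,0]},{"translation": [0,0,0.0063],"rotation": [0,0,0]},{"translation": [0,0,0.0063],"rotation": [0,0,0]}]}}

```text
time: 18.13
tcp_pos: [621.0, -19.6, 101.5]
eef_rot: [[-0.582, -0.813, -0.001], [-0.813, 0.582, 0.0], [0.0, 0.001, -1.0]]
contact_force: [-2.1, -0.8, 5.8]
gripper_width: 39.3
gripper_force: 51.8
```

```bash
python3 look.py k
```

```text
18.1833 [621.0038 -19.569  101.4821] [-1.2231  0.1719  5.0455] [-0.0041  0.2791  0.003 ] -2.6220888057384677
[[-0.5819 -0.8133 -0.0008]
 [-0.8133  0.5819  0.    ]
 [ 0.0004  0.0007 -1.    ]]
expected underside, stud tip in crop [[208.5 381.7]
 [209.4 330.3]]
```

>>> {"method": "apply_moves", "body": {"plan": [{"translation": [0,0,0.0003],"rotation": [0,0,0.03]},{"translation": [0,0,0.0007],"rotation": [0,0,0.06]},{"translation": [0,0,0.0011],"rotation": [0,0,0.09]},{"translation": [0,0,0.0015],"rotation": [0,0,0.12]},{"translation": [0,0,0.0019],"rotation": [0,0,0.15]},{"translation": [0,0,0.0022],"rotation": [0,0,0.18]},{"translation": [0,0,0.0026],"rotation": [0,0,0.21]},{"translation": [0,0,0.003],"rotation": [0,0,0.24]},{"translation": [0,0,0.0032],"rotation": [0,0,0.25]},{"translation": [0,0,0.0032],"rotation": [0,0,0.25]}]}}

```text
time: 19.02
tcp_pos: [622.1, -19.1, 99.3]
eef_rot: [[-0.987, -0.163, 0.002], [-0.163, 0.987, 0.001], [-0.002, 0.0, -1.0]]
contact_force: [-0.1, 1.3, 4.0]
gripper_width: 39.4
gripper_force: 51.9
```

```bash
python3 look.py l
```

```text
19.0667 [622.0472 -19.1111  99.2245] [0.9948 1.5877 5.0714] [ 0.2996 -0.0901  0.0117] -1.8375111418220953
[[-0.9864 -0.1642  0.0017]
 [-0.1642  0.9864  0.0007]
 [-0.0018  0.0004 -1.    ]]
expected underside, stud tip in crop [[210.6 386.9]
 [209.4 330.3]]
```

>>> {"method": "apply_moves", "body": {"plan": [{"translation": [0,0,0.0004],"rotation": [0,0,0.035]},{"translation": [0,0,0.0008],"rotation": [0,0,0.07]},{"translation": [0,0,0.0013],"rotation": [0,0,0.105]},{"translation": [0,0,0.0017],"rotation": [0,0,0.14]},{"translation": [0,0,0.0021],"rotation": [0,0,0.175]},{"translation": [0,0,0.0025],"rotation": [0,0,0.21]},{"translation": [0,0,0.003],"rotation": [0,0,0.245]},{"translation": [0,0,0.0034],"rotation": [0,0,0.28]},{"translation": [0,0,0.0038],"rotation": [0,0,0.315]},{"translation": [0,0,0.004],"rotation": [0,0,0.333]}]}}

```text
time: 19.9
tcp_pos: [622.6, -19.6, 96.3]
eef_rot: [[-0.633, 0.774, 0.003], [0.774, 0.633, -0.0], [-0.002, 0.002, -1.0]]
contact_force: [1.6, 1.4, 3.9]
gripper_width: 39.3
gripper_force: 51.9
```

```bash
python3 look.py m
```

```text
19.95 [622.5248 -19.5994  96.2436] [1.2851 0.8107 3.5043] [ 0.0389 -0.2122  0.0337] -0.7868189108376134
[[-0.6329  0.7742  0.0028]
 [ 0.7742  0.6329 -0.0002]
 [-0.0019  0.0021 -1.    ]]
expected underside, stud tip in crop [[212.4 395.3]
 [209.4 330.3]]
```

>>> {"method": "apply_moves", "body": {"plan": [{"translation": [0,0,0.0004],"rotation": [0,0,0.033]},{"translation": [0,0,0.0008],"rotation": [0,0,0.066]},{"translation": [0,0,0.0012],"rotation": [0,0,0.1]},{"translation": [0,0,0.0016],"rotation": [0,0,0.133]},{"translation": [0,0,0.002],"rotation": [0,0,0.166]},{"translation": [0,0,0.0024],"rotation": [0,0,0.2]},{"translation": [0,0,0.0028],"rotation": [0,0,0.233]},{"translation": [0,0,0.0032],"rotation": [0,0,0.266]},{"translation": [0,0,0.0036],"rotation": [0,0,0.3]},{"translation": [0,0,0.0036],"rotation": [0,0,0.3]}]}}

```text
time: 20.78
tcp_pos: [622.5, -20.0, 93.7]
eef_rot: [[0.252, 0.968, 0.003], [0.968, -0.252, -0.001], [-0.0, 0.003, -1.0]]
contact_force: [0.7, -0.3, 5.6]
gripper_width: 39.0
gripper_force: 51.9
```

```bash
python3 look.py n
```

```text
20.8333 [622.4757 -20.0931  93.7457] [ 1.0969 -0.7421  5.4211] [-0.1842 -0.2242 -0.01  ] 0.1504049985733317
[[ 0.249   0.9685  0.0026]
 [ 0.9685 -0.249  -0.001 ]
 [-0.0003  0.0027 -1.    ]]
expected underside, stud tip in crop [[212.9 402.6]
 [209.4 330.3]]
```

>>> {"method": "apply_moves", "body": {"plan": [{"translation": [0,0,0],"rotation": [0,0,0.025]},{"translation": [0,0,0.0001],"rotation": [0,0,0.05]},{"translation": [0,0,0.0001],"rotation": [0,0,0.075]},{"translation": [0,0,0.0001],"rotation": [0,0,0.1]},{"translation": [0,0,0.0002],"rotation": [0,0,0.125]},{"translation": [0,0,0.0002],"rotation": [0,0,0.15]},{"translation": [0,0,0.0002],"rotation": [0,0,0.175]},{"translation": [0,0,0.0003],"rotation": [0,0,0.2]},{"translation": [0,0,0.0003],"rotation": [0,0,0.2]},{"translation": [0,0,0.0003],"rotation": [0,0,0.2]}]}}

```text
time: 21.67
tcp_pos: [621.8, -19.8, 93.0]
eef_rot: [[0.77, 0.638, 0.001], [0.638, -0.77, -0.0], [0.001, 0.001, -1.0]]
contact_force: [0.2, -0.1, 3.7]
gripper_width: 39.8
gripper_force: 51.7
```

```bash
python3 look.py o
```

```text
21.7167 [621.8202 -19.8391  92.9531] [ 0.5625 -0.3523  5.2006] [-0.1988 -0.2709 -0.055 ] 0.7776040653296902
[[ 0.7702  0.6378  0.0012]
 [ 0.6378 -0.7702 -0.0004]
 [ 0.0006  0.001  -1.    ]]
expected underside, stud tip in crop [[210.8 404.8]
 [209.4 330.3]]
```

>>> {"method": "apply_moves", "body": {"plan": [{"translation": [0,0,0],"rotation": [0,0,0.015]},{"translation": [0,0,0],"rotation": [0,0,0.03]},{"translation": [0,0,0],"rotation": [0,0,0.045]},{"translation": [0,0,0],"rotation": [0,0,0.06]},{"translation": [0,0,-0.0003],"rotation": [0,0,0.067]},{"translation": [0,0,-0.0006],"rotation": [0,0,0.067]},{"translation": [0,0,-0.0006],"rotation": [0,0,0.067]},{"translation": [0,0,-0.0006],"rotation": [0,0,0.067]},{"translation": [0,0,-0.0006],"rotation": [0,0,0.067]},{"translation": [0,0,-0.0006],"rotation": [0,0,0.067]}]}}

```text
time: 22.55
tcp_pos: [621.4, -20.0, 92.6]
eef_rot: [[0.887, 0.461, 0.0], [0.461, -0.887, -0.001], [-0.0, 0.001, -1.0]]
contact_force: [2.6, -3.3, -3.2]
gripper_width: 39.3
gripper_force: 51.0
```

```bash
python3 look.py p
```

```text
22.6 [621.3483 -20.0183  92.5346] [ 4.6234 -3.0144 -3.4468] [-0.5694 -0.7665  0.0784] 0.9901749944099607
[[ 0.8874  0.4611  0.0001]
 [ 0.4611 -0.8874 -0.0007]
 [-0.0002  0.0007 -1.    ]]
expected underside, stud tip in crop [[209.7 406.3]
 [209.4 330.3]]
```

View pics/z_p.png

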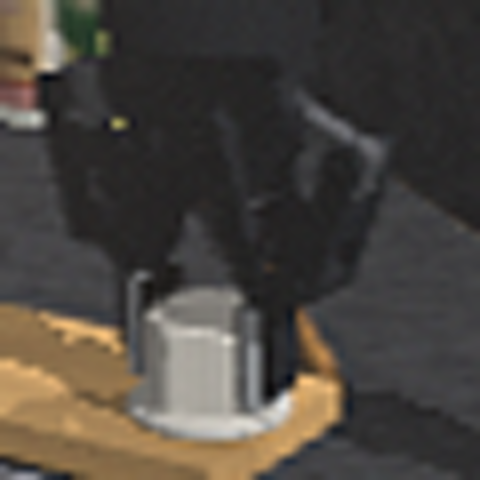

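The nut is on, its flange flat on the lid, and z is at the home value (about 86 mm underside). I'll add a last small turn, ease the forces, then let go.

>>> {"method": "apply_moves", "body": {"plan": [{"translation": [0,0,0],"rotation": [0,0,0.006]},{"translation": [0,0,0.0003],"rotation": [0,0,0.012]},{"translation": [0,0,0.0005],"rotation": [0,0,0.018]},{"translation": [0,0,0.0005],"rotation": [0,0,0.018]},{"translation": [0,0,0.0005],"rotation": [0,0,0.018]},{"translation": [0,0,0.0005],"rotation": [0,0,0.018]},{"translation": [0,0,0.0005],"rotation": [0,0,0.018]},{"translation": [0,0,0.0005],"rotation": [0,0,0.018]},{"translation": [0,0,0.0005],"rotation": [0,0,0.018]},{"translation": [0,0,0.0005],"rotation": [0,0,0.018]}]}}

```text
time: 23.43
tcp_pos: [621.2, -19.9, 92.4]
eef_rot: [[0.913, 0.408, -0.0], [0.408, -0.913, -0.0], [-0.0, 0.0, -1.0]]
contact_force: [3.7, -3.3, -4.0]
gripper_width: 39.5
gripper_force: 50.9
```

```bash
python3 look.py q
```

```text
23.4833 [621.1874 -19.8786  92.3941] [ 4.0359 -4.0792 -4.4581] [-0.6048 -0.7027  0.016 ] 1.0484085542108907
[[ 0.9128  0.4084 -0.0002]
 [ 0.4084 -0.9128 -0.0003]
 [-0.0003  0.0002 -1.    ]]
expected underside, stud tip in crop [[209.1 406.6]
 [209.4 330.3]]
```

>>> {"method": "apply_moves", "body": {"plan": [{"translation": [0,0,0],"rotation": [0,0,0]},{"translation": [0,0,0],"rotation": [0,0,0]},{"translation": [0,0,0],"rotation": [0,0,0]},{"translation": [0,0,0],"rotation": [0,0,0]},{"translation": [0,0,0],"rotation": [0,0,0]},{"translation": [0,0,0],"rotation": [0,0,0]},{"translation": [0,0,0],"rotation": [0,0,0]},{"translation": [0,0,0],"rotation": [0,0,0]},{"translation": [0,0,0],"rotation": [0,0,0]},{"translation": [0,0,0],"rotation": [0,0,0]}], "grip": 90}}

```text
time: 24.32
tcp_pos: [621.3, -19.6, 92.7]
eef_rot: [[0.912, 0.409, -0.0], [0.409, -0.912, 0.0], [-0.0, -0.0, -1.0]]
contact_force: [-0.3, -0.2, -0.7]
gripper_width: 77.0
gripper_force: 0.0
```

>>> {"method": "apply_moves", "body": {"plan": [{"translation": [0,0,-0.01],"rotation": [0,0,0]},{"translation": [0,0,-0.03],"rotation": [0,0,0]},{"translation": [0,0,-0.06],"rotation": [0,0,0]},{"translation": [0,0,-0.1],"rotation": [0,0,0]},{"translation": [0,0,-0.14],"rotation": [0,0,0]},{"translation": [-0.02,0,-0.17],"rotation": [0,0,0]},{"translation": [-0.06,0,-0.18],"rotation": [0,0,0]},{"translation": [-0.1,0,-0.19],"rotation": [0,0,0]},{"translation": [-0.15,0,-0.2],"rotation": [0,0,0]},{"translation": [-0.2,0,-0.2],"rotation": [0,0,0]}]}}

```text
time: 25.15
tcp_pos: [484.5, -81.6, 245.1]
eef_rot: [[0.912, 0.41, 0.004], [0.41, -0.912, -0.001], [0.003, 0.003, -1.0]]
contact_force: [-0.6, -1.0, 0.4]
gripper_width: 77.2
gripper_force: 0.0
```

```bash
python3 - <<'E'
from fit import *
a=[]
for c,(l,t,w,h) in {"top":(250,165,85,85),"side":(225,150,100,100)}.items():
    im=eyes.capture(c);a.append(cv2.resize(im[t:t+h,l:l+w,::-1],(400,400),interpolation=cv2.INTER_CUBIC))
cv2.imwrite("pics/end.png",np.hstack(a));s=arm.sense();print(s["time"],s["tcp_pos"],s["contact_force"])
E
```

```text
25.25 [479.34002695 -81.93700787 242.4325843 ] [-0.52253292 -0.05307847 -0.65800799]
```

View pics/end.png

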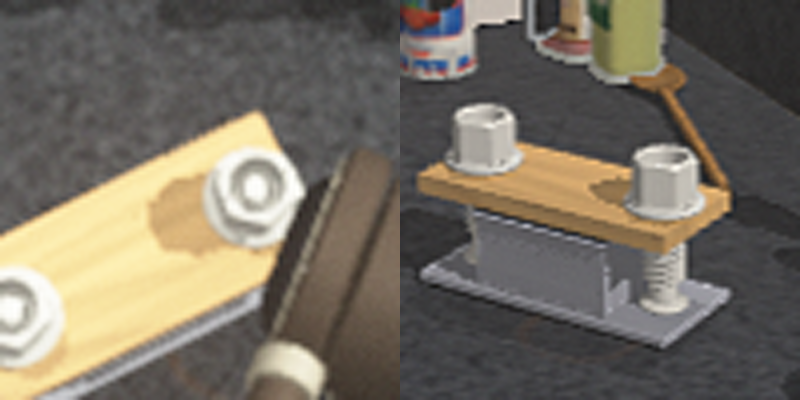

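Both nuts sit flat on a level lid, with the new one at about (665,180) in the side half. The gripper is clear, so I'm handing in.

```bash
python3 -c "
from station import arm
print(arm.sign_off())"
```

```text
the job is handed in; nothing more can be done
None
```

The nut is on the bare stud: turned anticlockwise until it dropped in, then screwed about 210° clockwise until snug, with the lid level to within about 0.1 mm by the arm's height reading. It has been released, the mug, salt shaker and glass were not approached, and the job was handed in at about 25 s.

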